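Clamp the test bar under the presser stand's lever

ROBOT

A 7-joint arm with a two-finger parallel gripper is mounted at the origin on the work surface. World frame = base frame: x ahead of the robot, y to its left, z up, the work surface at z = 0. Lengths are in m, angles in rad, forces in N, time in s.
With the tool pointing down it reaches from about 0.4 to 0.875 m from the base axis. Payload 19.3 kg.
Tool frame: the origin (TCP) lies at the very end of the fingers, on their centre line; the grasp point (between the pads) lies 19 mm behind it; z points along the fingers, y is the line along which they close (so a half turn about z gives the same grasp; the last joint's range is limited). The gripper opens to 85 mm and grips with 20 to 120 N. Pads are 22 mm wide; open, the fingers measure 114 mm over their backs; the gripper's body (76 mm by 85 mm) begins 54 mm behind the grasp point. The pads swing forward as they close: fully open they stand 13 mm farther back than shut.
Start: joints at [1.221, 0.521, -0.036, 1.599, 0.021, 1.021, -0.113], TCP at [0.173, -0.601, 0.231] pointing down, gripper open.
Joint ranges: [-2.91, 2.91], [-0.3, 2.13], [-1.5, 1.42], [0.17, 2.43], [-1.26, 4.41], [0.16, 1.93], [-2.52, 2.52]. Speed limits (rad/s): [1.89, 1.89, 2.39, 2.39, 3.01, 3.01, 3.01].

INTERFACE

Orientations are given as [roll, pitch, yaw] about the fixed x, y, z axes, in that order (R = Rz(yaw) Ry(pitch) Rx(roll)).
In Python, from workcell import monitor, optics, job_done gives the robot as it stands.
- The arm moves only by the shell command python3 -m handwheel 'ROWS' [FORCE]. ROWS is JSON, a list of rows, each an object of numbers: "dx", "dy", "dz": the shift along the tool's x, y, z in cm; "wx", "wy", "wz": the turn, a rotation vector about the tool's x, y, z in rad; "claw": the opening in per cent of the stroke, from 0 (shut) to 100 (fully open). A call has 1 to 8 rows; each row shifts and turns the commanded pose from where the row before left it, along the tool's axes as they then stand; what a row does not reach is not made up. A row lasts 1/8 s, in which the tool goes at most 62.5 mm and 10.7 degrees, less where a joint would pass 70% of its speed; a pose out of reach is approached as far as the arm can. A call with a gripper value outside its range is refused whole. The fingers move at their own pace and stop on an object; FORCE is the grip in N (left out, the last holds). Time passes only in rows, so rows that do not move let the fingers close. It gives the time, the measured TCP pose, the force, the opening and the grip force at its end, in the units of the state.
- monitor.observe(): the state, without advancing time (a new reading comes with each control period).
- optics.grab_frame(name): name is "side" or "top"; returns a dict with "frame" (480x640x3 uint8, blue, green, red), "fovy" (degrees; the focal length in pixels is half the picture's height over the tangent of half this angle, whatever the lens; pixels are square), "cx", "cy" (the principal point, pixels), "R" (3x3) and "t" (3): a world point X has camera coordinates R X + t. Camera axes: x right, y down, z forward; pixel columns grow to the right and rows downward; lengths in m; the calibration is good to about 2 mm. A picture is of the moment at which its call begins. There is no depth.
- job_done(): hands the job in; it is judged then, once.
Trained networks look in the newest picture that a camera, given by its name, has taken for a name from the list of things; names that differ only in an ending like _2 or _b are one class to them, and where a whole thing is asked for, a point or a joint stands for the part that bears it (a point fixed in the world has none). Each returns a list of dicts, best first, with "p" (0 to 1); they miss things now and then, are a little off and sometimes report something else, mostly with a low value. They report only what shows in the picture. A call takes as long as a camera call. They do not tell look-alikes from the thing itself.
- optics.masks_of(name, camera): "region" (480x640 bool, what is visible of it) and "rect" ([left, top, width, height] in pixels, round what is visible of it).
The state is a dict: "clock": time; "qpos": joint angles; "qd": joint speeds; "joint_efforts": joint torques, N m; "position": TCP position; "tool_rot": TCP orientation; "force": force on the tool from outside, world axes, zero at the start; "moment": the same for the moment, N m; "grip_width": finger opening in m; "finger_force": force on a finger pad.
Only numpy, scipy, OpenCV 4.12 (cv2) and the standard library are available. Lean on these libraries where they do the work, as an engineer would, in place of code of your own. Each camera call takes 0.05 s, during which the arm holds its last target. There are 200 camera calls.

TASK

Two identical cream presser stands are fixed to the bench, both with their red-knobbed levers raised; a brass test bar lies across the anvil of one of them. Clamp that bar by swinging the lever of its stand all the way down until it stops level, then let go. Leave the bar lying where it is and leave the empty stand's lever raised.

Things in the scene. Friction and masses are not known exactly. Their poses are not given: they have to be found in the camera images.
- lever_a (a joint): Lever to lower, on the stand with the brass bar: 10 mm steel rod with a red ball knob, 26 mm diameter, its centre 85 mm from the pivot. In rad: 0 fully raised, pointing to the stand's front and 63 degrees (1.1 rad) up; 1.1 fully down: level, to the front, at its stop. Starts at 0 to 0.25, takes 2 to 5 N at the knob, stays where left, and drives a foot 18 mm down onto the bar.
- pivot_a (a point): Middle of lever_a's pivot axis, 165 mm above the bench, fixed. Axes are the stand's: z up, y along the pivot, -x to the front. Knob centre at x = -0.085 cos(1.1-q), y = 0, z = 0.085 sin(1.1-q) m, q = lever_a. The pivot's cheeks are 42 mm wide; the cream head, 50 mm wide, starts 15 mm behind the pivot and tops 15 mm above it. The base reaches 25 mm in front of the pivot.
- lever_b (a joint): The same lever on the other stand, whose anvil is empty; same values. It starts raised, at 0 to 0.25, and must stay raised. The stands are about 0.3 m or more apart, one left, one right; either may be the loaded one.
- bar_mid (a point): Centre of the brass test bar: a flat dog-bone 160 mm long (y), 20 mm wide at the ends, 12.5 mm in the middle, 6 mm thick, loose across the anvil of the lever_a stand, its underside 50 mm above the bench, its ends standing out on both sides. It lies 50 mm behind pivot_a (+x). A like bar lying flat on the bench is not part of the job.
Not all that is in view belongs to the job. What is shaped like the part that bears lever_b but brown or purple is not meant.

How it is judged:
At the end, for the whole second after the job is handed in: The lever of the loaded stand is down within 10 degrees of its level stop (above 0.92 rad) and at rest, the bar is within 15 mm of where it lay, and the empty stand's lever is still raised (below 0.5 rad) (value of joint lever_a above 0.92 rad and value of joint lever_b below 0.5 rad and distance of bar_mid from where it was at the start of the episode below 0.015 m and velocity of joint lever_a between -0.1 and 0.1 rad/s); the robot touches nothing.
It fails at once if the empty stand's lever is lowered (past 0.5 rad) (value of joint lever_b above 0.5 rad).
It fails at once if the bar is shifted by more than 15 mm (distance of bar_mid from where it was at the start of the episode above 0.015 m).
It also fails if it takes over 29 s, if anything falls off the work surface, if the arm or the gripper's body presses on something with over 40 N, if the wrist force passes 120 N, or if a joint passes its speed limit or range.

## Working session

There is one attempt and no reset: what is moved stays moved. The work goes in short steps, Python scripts to look and compute and a shell command to move; the robot and the scene stay as the last step left them, time stands still between calls to the robot, and variables do not carry over. Pictures are saved under pics/ and viewed, at most 10 in all, crops included, and the job is handed in when it is done.

```bash
mkdir -p pics
python3 - <<'E'
from workcell import monitor, optics
import cv2,numpy as np
print(monitor.observe())
for c in("side","top"):
    f=optics.grab_frame(c);cv2.imwrite(f"pics/{c}0.png",f["frame"])
    print(c,f["fovy"],f["cx"],f["cy"],np.round(f["R"],4).tolist(),np.round(f["t"],4).tolist())
    for n in("lever_a","bar_mid"):
        for d in optics.masks_of(n,c): print(n,d["p"],d["rect"])
E
```

```text
{'clock': 0.0, 'qpos': array([ 1.22084037,  0.52201225, -0.03628872,  1.59999135,  0.02117949,
        1.02110115, -0.11278501]), 'qd': array([-7.22533846e-04,  6.83673079e-04,  9.85705936e-05,  7.71932153e-04,
       -2.79353309e-05,  4.24528270e-04,  7.69636963e-04]), 'joint_efforts': array([ 1.02640694e-03, -9.27103329e+01,  1.98087864e+00, -3.69942105e+01,
        1.80199445e-02,  7.98843219e-03, -1.12868117e-04]), 'position': array([ 0.17243267, -0.60039773,  0.23073323]), 'tool_rot': array([-3.14046780e+00,  8.21849081e-05,  2.79716452e-01]), 'force': array([-0.53610086,  0.29742209, -0.06506985]), 'moment': array([ 0.02354804, -0.04726677,  0.0465838 ]), 'finger_force': 0.0, 'grip_width': 0.08531687351542276}
side 48.75887933416539 313.3964259418814 239.90487559107152 [[-0.8826, -0.4701, -0.0038], [-0.3129, 0.5934, -0.7416], [0.3509, -0.6533, -0.6708]] [0.4691, 0.2481, 0.7189]
lever_a 0.95 [349.1, 367.6, 60.6, 47.3]
lever_a 0.89 [325.1, 175.8, 38.0, 52.5]
lever_a 0.79 [145.1, 254.8, 39.6, 39.8]
lever_a 0.63 [365.5, 107.5, 32.7, 36.7]
bar_mid 0.77 [99.1, 289.4, 101.5, 66.2]
bar_mid 0.26 [361.5, 107.1, 37.6, 39.6]
top 52.906461051854464 317.1542047678502 235.27001995961984 [[-0.0048, -0.9999, -0.0092], [-0.9918, 0.0059, -0.1275], [0.1275, 0.0085, -0.9918]] [0.0029, 0.5666, 0.7916]
lever_a 0.77 [458.6, 229.5, 24.7, 48.5]
lever_a 0.75 [296.9, 261.7, 30.6, 47.5]
lever_a 0.7 [124.2, 86.1, 120.8, 132.8]
lever_a 0.62 [125.7, 171.6, 46.7, 35.8]
lever_a 0.59 [90.5, 376.5, 52.1, 66.8]
bar_mid 0.96 [145.6, 146.2, 93.6, 37.2]
```

View pics/side0.png

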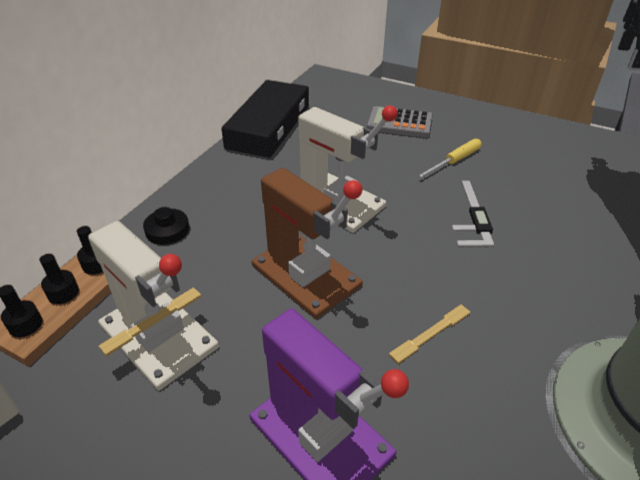

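View pics/top0.png

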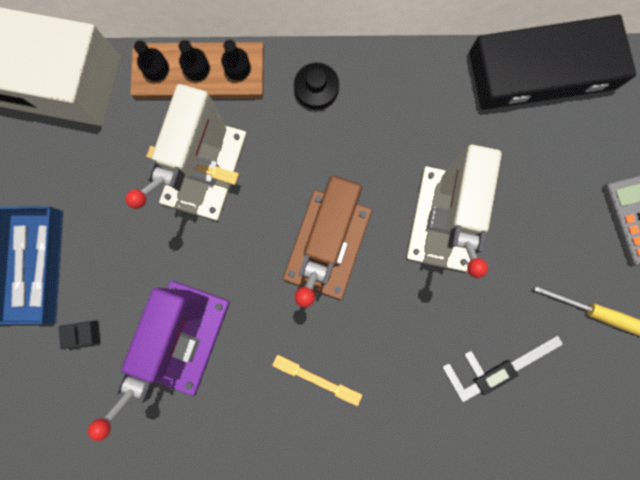

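Top view: cream stand with the bar across its anvil, knob (135,199). The others are the empty cream stand (478,268), brown (305,297) and purple (99,430). In the side view the loaded one has its knob at (170,265). That one fits because it is cream and has the brass bar on its anvil. I'll confirm with a crop and measure.

```bash
cat > h.py <<'E'
from workcell import monitor, optics
import cv2,numpy as np
from scipy.optimize import least_squares
def proj(f,X):
    fl=240/np.tan(np.radians(f["fovy"])/2); c=np.asarray(f["R"])@X+np.asarray(f["t"])
    return np.array([f["cx"]+fl*c[0]/c[2],f["cy"]+fl*c[1]/c[2]])
def tri(fs,ps):
    r=least_squares(lambda X:np.concatenate([proj(f,X)-p for f,p in zip(fs,ps)]),[.6,.2,.15])
    return r.x,np.abs(r.fun).max()
def red(f,near,rad=25):
    a=f["frame"].astype(int);m=((a[...,2]>110)&(a[...,1]<70)&(a[...,0]<70)).astype(np.uint8)
    n,l,s,c=cv2.connectedComponentsWithStats(m)
    k=[i for i in range(1,n) if s[i,4]>60 and np.hypot(*(c[i]-near))<rad]
    k=max(k,key=lambda i:s[i,4]); return s[k,:2]+(s[k,2:4]-1)/2
E
python3 - <<'E'
from h import *
S=optics.grab_frame("side");T=optics.grab_frame("top");fs=[S,T]
K,e=tri(fs,[red(S,(170,265)),red(T,(135,199))]);print("knobA",K,e)
KB,e=tri(fs,[red(S,(389,114)),red(T,(478,268))]);print("knobB",KB,e)
B=optics.masks_of("bar_mid","side");BT=optics.masks_of("bar_mid","top")
obs=[]
for f,ms in((S,B),(T,BT)):
    m=ms[0]["region"];v=np.argwhere(m)[:,::-1].astype(float);i=v[:,0].argmin();
    print(ms[0]["rect"],v[v[:,0]<v[:,0].min()+4].mean(0),v[v[:,0]>v[:,0].max()-4].mean(0))
a=cv2.resize(S["frame"][210:390,80:230],None,fx=3,fy=3);b=cv2.resize(T["frame"][80:260,110:230],None,fx=3,fy=3)
cv2.imwrite("pics/c1.png",np.hstack([a,b]))
E
```

```text
knobA [0.59154063 0.23751126 0.23638929] 0.8732332481523599
knobB [ 0.49780494 -0.20451541  0.24243349] 0.9605307014720665
[99.5, 287.4, 102.3, 68.2] [101.81481481 346.66666667] [197.89473684 294.52631579]
[145.3, 145.8, 90.4, 37.9] [149.79411765 152.94117647] [235.96551724 177.34482759]
```

View pics/c1.png

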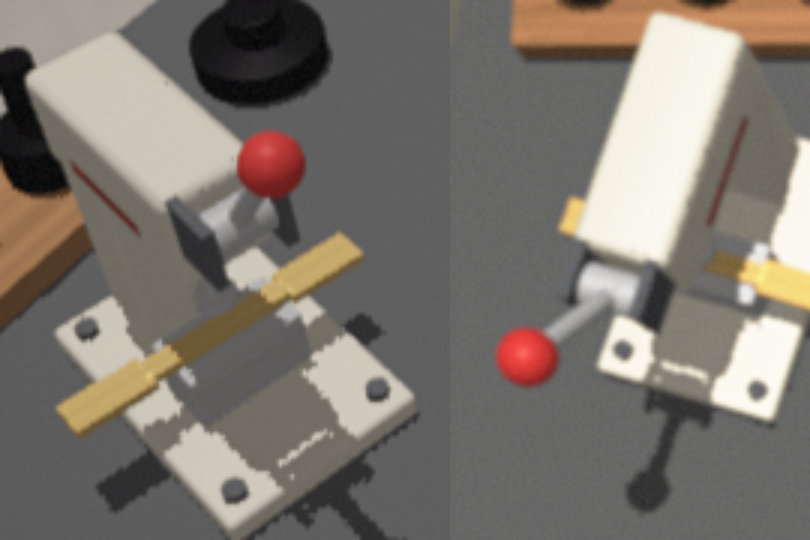

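The crop confirms it: the cream stand has the dog-bone lying across its anvil, with its knob at about (270,165) in the crop. Next I'll fit the pose.

Run:
```python
from h import *
S=optics.grab_frame("side");T=optics.grab_frame("top");fs=[S,T]
kS,kT=red(S,(170,265)),red(T,(135,199))
ends=[(np.array([101.5,347]),np.array([149,153])),(np.array([199,294]),np.array([237,177]))]
for s,t in ends: print(tri(fs,[s,t]))
def res(p):
    x,y,w,q=p; R=np.array([[np.cos(w),-np.sin(w),0],[np.sin(w),np.cos(w),0],[0,0,1]]);P=np.array([x,y,.165])
    K=P+R@[-.085*np.cos(1.1-q),0,.085*np.sin(1.1-q)]
    r=[proj(S,K)-kS,proj(T,K)-kT]
    for (s,t),sg in zip(ends,(1,-1)):
        E=P+R@[.05,sg*.08,-.110]; r+=[proj(S,E)-s,proj(T,E)-t]
    return np.concatenate(r)
for w0 in(0,-.3,.3):
    r=least_squares(res,[.64,.25,w0,.1]);print(r.x,np.round(r.fun,1))
x,y,w,q=r.x
for q in(r.x[3],.4,.7,1.0,1.1): print(q,x-.085*np.cos(1.1-q)*np.cos(w),y-.085*np.cos(1.1-q)*np.sin(w),.165+.085*np.sin(1.1-q))
```

```text
(array([0.70976103, 0.28749769, 0.06295108]), np.float64(2.0468363040114923))
(array([0.66444393, 0.13583655, 0.04925018]), np.float64(1.273189100110585))
[ 0.63942734  0.22477967 -0.29417059  0.13339886] [-0.8  2.3 -1.  -1.9  3.3  3.5  0.9 -1.1 -0.8 -3.6  1.3  0.6]
[ 0.63942733  0.22477967 -0.29417058  0.13339883] [-0.8  2.3 -1.  -1.9  3.3  3.5  0.9 -1.1 -0.8 -3.6  1.3  0.6]
[ 0.63942733  0.22477967 -0.29417049  0.13339862] [-0.8  2.3 -1.  -1.9  3.3  3.5  0.9 -1.1 -0.8 -3.6  1.3  0.6]
0.13339861818266893 0.5932131779238061 0.23878072610749992 0.2349515758439863
0.4 0.5772084441300003 0.24362952586832948 0.21975850341520375
0.7 0.564500254538688 0.24747960344192707 0.1981005590962353
1.0 0.5584850771135957 0.2493019637033282 0.1734858404149804
1.1 0.5580786726854262 0.24942508813135653 0.165
```

```bash
python3 -m handwheel '[{"dz":-5,"wz":-0.16,"claw":0},{"dz":-5,"wz":-0.17,"claw":0},{"dz":-3,"wz":-0.17,"claw":0},{"wz":-0.17,"claw":0},{"wz":-0.17,"claw":0},{"wz":-0.16,"claw":0}]' 20
cat >> h.py <<'E'
from scipy.spatial.transform import Rotation as Ro
def rel(*targets):
    s=monitor.observe();R=Ro.from_euler("xyz",s["tool_rot"]);p=s["position"]
    print("t",s["clock"],"pos",p,"rot",s["tool_rot"],"F",s["force"],"w",s["grip_width"])
    for g in targets:
        print(g,"cm tool",np.round(R.inv().apply(np.array(g)-p)*100,2));p=np.array(g)
E
python3 -c "
from h import *
rel([.52,-.3,.36],[.62,0,.36],[.59,.239,.36],[.59,.239,.27])"
```

```text
t 0.6 pos [ 0.17253835 -0.60068559  0.23127213] rot [-3.14152273e+00  2.91554088e-05  2.79716981e-01] F [-0.41095925 -0.30868982  0.15849125] w 0.08506958900814676
[0.52, -0.3, 0.36] cm tool [ 41.7  -19.31 -12.87]
[0.62, 0, 0.36] cm tool [ 17.89 -26.07   0.  ]
[0.59, 0.239, 0.36] cm tool [  3.71 -23.8    0.  ]
[0.59, 0.239, 0.27] cm tool [0. 0. 9.]schema error: expected keys dx, dy, dz, wx, wy, wz, claw
```

```bash
python3 -m handwheel '[{"dx":0,"dy":0,"dz":-5,"wx":0,"wy":0,"wz":-0.16,"claw":0},{"dx":0,"dy":0,"dz":-5,"wx":0,"wy":0,"wz":-0.17,"claw":0},{"dx":0,"dy":0,"dz":-3,"wx":0,"wy":0,"wz":-0.17,"claw":0},{"dx":0,"dy":0,"dz":0,"wx":0,"wy":0,"wz":-0.17,"claw":0},{"dx":0,"dy":0,"dz":0,"wx":0,"wy":0,"wz":-0.17,"claw":0},{"dx":0,"dy":0,"dz":0,"wx":0,"wy":0,"wz":-0.16,"claw":0}]' 20
python3 -c "
from h import *
rel([.52,-.3,.36],[.62,0,.36],[.59,.239,.36],[.59,.239,.27])"
```

```text
clock: 1.35
position: [0.1725, -0.6007, 0.3614]
tool_rot: [3.142, 0.0, 1.285]
force: [-0.4, 0.5, -0.3]
grip_width: -0.0003
finger_force: 0.0
t 1.35 pos [ 0.17254272 -0.60069086  0.36137661] rot [3.14155459e+00 1.13371605e-04 1.28513069e+00] F [-0.39934196  0.47698174 -0.33837068] w -0.0003179653233663777
[0.52, -0.3, 0.36] cm tool [38.64 24.86  0.13]
[0.62, 0, 0.36] cm tool [31.6   1.14 -0.  ]
[0.59, 0.239, 0.36] cm tool [22.09 -9.61 -0.  ]
[0.59, 0.239, 0.27] cm tool [ 0. -0.  9.]
```

```bash
python3 -m handwheel '[{"dx":4.8,"dy":3.1,"dz":0,"wx":0,"wy":0,"wz":0,"claw":0},{"dx":4.8,"dy":3.1,"dz":0,"wx":0,"wy":0,"wz":0,"claw":0},{"dx":4.8,"dy":3.1,"dz":0,"wx":0,"wy":0,"wz":0,"claw":0},{"dx":4.8,"dy":3.1,"dz":0,"wx":0,"wy":0,"wz":0,"claw":0},{"dx":4.8,"dy":3.1,"dz":0,"wx":0,"wy":0,"wz":0,"claw":0},{"dx":4.8,"dy":3.1,"dz":0,"wx":0,"wy":0,"wz":0,"claw":0},{"dx":4.8,"dy":3.1,"dz":0,"wx":0,"wy":0,"wz":0,"claw":0},{"dx":4.8,"dy":3.1,"dz":0,"wx":0,"wy":0,"wz":0,"claw":0}]'
python3 -m handwheel '[{"dx":5.2,"dy":0.2,"dz":0,"wx":0,"wy":0,"wz":0,"claw":0},{"dx":5.2,"dy":0.2,"dz":0,"wx":0,"wy":0,"wz":0,"claw":0},{"dx":5.2,"dy":0.2,"dz":0,"wx":0,"wy":0,"wz":0,"claw":0},{"dx":5.2,"dy":0.2,"dz":0,"wx":0,"wy":0,"wz":0,"claw":0},{"dx":5.2,"dy":0.2,"dz":0,"wx":0,"wy":0,"wz":0,"claw":0},{"dx":5.2,"dy":0.2,"dz":0,"wx":0,"wy":0,"wz":0,"claw":0}]'
python3 -c "
from h import *
rel([.59,.239,.36],[.59,.239,.27])"
```

```text
clock: 2.35
position: [0.5215, -0.3028, 0.3615]
tool_rot: [3.141, 0.0, 1.279]
force: [-0.2, -0.5, 0.8]
grip_width: 0.0
finger_force: 0.0
clock: 3.1
position: [0.6217, -0.0071, 0.3614]
tool_rot: [3.141, 0.0, 1.279]
force: [0.1, -0.7, -0.3]
grip_width: 0.0004
finger_force: 0.0
t 3.1 pos [ 0.62171727 -0.00707801  0.361427  ] rot [3.14132287e+00 1.05504397e-04 1.27945175e+00] F [ 0.07284557 -0.72066381 -0.33841736] w 0.0004001229852493887
[0.59, 0.239, 0.36] cm tool [ 22.66 -10.11   0.14]
[0.59, 0.239, 0.27] cm tool [ 0. -0.  9.]
```

```bash
python3 -m handwheel '[{"dx":4.5,"dy":-2.0,"dz":0,"wx":0,"wy":0,"wz":0,"claw":0},{"dx":4.5,"dy":-2.0,"dz":0,"wx":0,"wy":0,"wz":0,"claw":0},{"dx":4.5,"dy":-2.0,"dz":0,"wx":0,"wy":0,"wz":0,"claw":0},{"dx":4.5,"dy":-2.0,"dz":0,"wx":0,"wy":0,"wz":0,"claw":0},{"dx":4.6,"dy":-2.1,"dz":0,"wx":0,"wy":0,"wz":0,"claw":0},{"dx":0,"dy":0,"dz":4.5,"wx":0,"wy":0,"wz":0,"claw":0},{"dx":0,"dy":0,"dz":4.5,"wx":0,"wy":0,"wz":0,"claw":0},{"dx":0,"dy":0,"dz":0,"wx":0,"wy":0,"wz":0,"claw":0}]'
python3 - <<'E'
from h import *
S=optics.grab_frame("side");T=optics.grab_frame("top")
rel([.59,.239,.248])
cv2.imwrite("pics/c2.png",np.hstack([cv2.resize(f["frame"][a:a+180,b:b+133],None,fx=3,fy=3) for f,a,b in((S,180,100),(T,90,70))]))
E
```

```text
clock: 4.1
position: [0.5884, 0.2361, 0.2689]
tool_rot: [-3.138, 0.003, 1.28]
force: [0.3, 0.1, 0.5]
grip_width: -0.0001
finger_force: 0.0
t 4.2 pos [0.58992937 0.23712998 0.27282122] rot [ 3.14095823e+00 -8.87610668e-04  1.27948524e+00] F [-0.70519948  0.52911092  0.39970331] w 5.761851184409577e-05
[0.59, 0.239, 0.248] cm tool [ 0.18 -0.05  2.48]
```

View pics/c2.png

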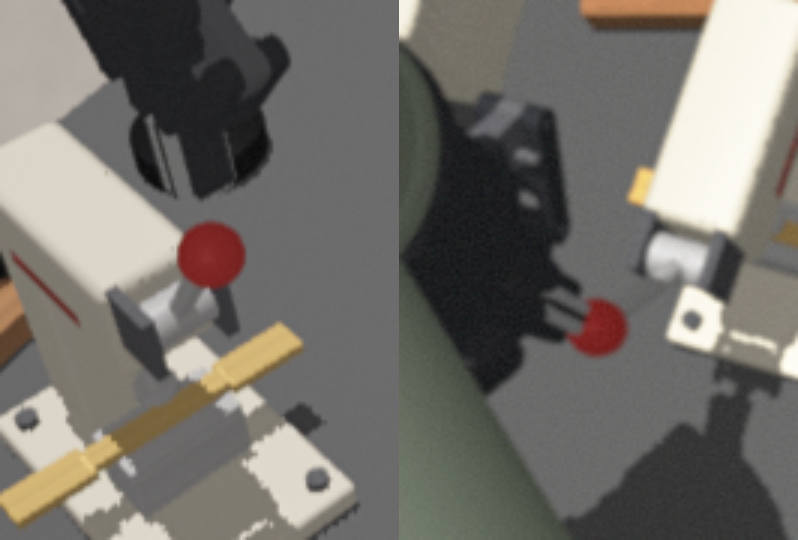

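The closed fingertips hang about 25 mm over the red knob (crop side (210,255), top (597,327)) and are centred on it. Next I press down along the arc.

```bash
python3 -m handwheel '[{"dx":0.1,"dy":0,"dz":1.0,"wx":0,"wy":0,"wz":0,"claw":0},{"dx":0.1,"dy":0,"dz":1.0,"wx":0,"wy":0,"wz":0,"claw":0},{"dx":0,"dy":0,"dz":0.5,"wx":0,"wy":0,"wz":0,"claw":0},{"dx":0,"dy":-0.8,"dz":0.7,"wx":0,"wy":0,"wz":0,"claw":0},{"dx":0,"dy":-0.9,"dz":0.8,"wx":0,"wy":0,"wz":0,"claw":0}]'
python3 -m handwheel '[{"dx":0,"dy":-0.5,"dz":0.7,"wx":0,"wy":0,"wz":0,"claw":0},{"dx":0,"dy":-0.4,"dz":0.7,"wx":0,"wy":0,"wz":0,"claw":0},{"dx":0,"dy":-0.4,"dz":0.8,"wx":0,"wy":0,"wz":0,"claw":0}]'
python3 - <<'E'
from h import *
S=optics.grab_frame("side");T=optics.grab_frame("top")
rel([.5645,.2475,.211])
cv2.imwrite("pics/c3.png",np.hstack([cv2.resize(f["frame"][a:a+180,b:b+133],None,fx=3,fy=3) for f,a,b in((S,180,100),(T,90,70))]))
E
```

```text
clock: 4.82
position: [0.5725, 0.2445, 0.232]
tool_rot: [-3.141, -0.0, 1.28]
force: [-5.3, 2.2, 6.9]
grip_width: -0.0003
finger_force: 3.4
clock: 5.2
position: [0.5611, 0.2477, 0.2091]
tool_rot: [3.141, -0.0, 1.28]
force: [-1.0, 1.7, 2.8]
grip_width: -0.0002
finger_force: 1.3
t 5.3 pos [0.56081466 0.24732954 0.20840686] rot [-3.14085745e+00  7.53430651e-04  1.28009547e+00] F [-0.07181605  0.50596692 -0.61786222] w 5.263366862068097e-06
[0.5645, 0.2475, 0.211] cm tool [ 0.12  0.35 -0.26]
```

View pics/c3.png

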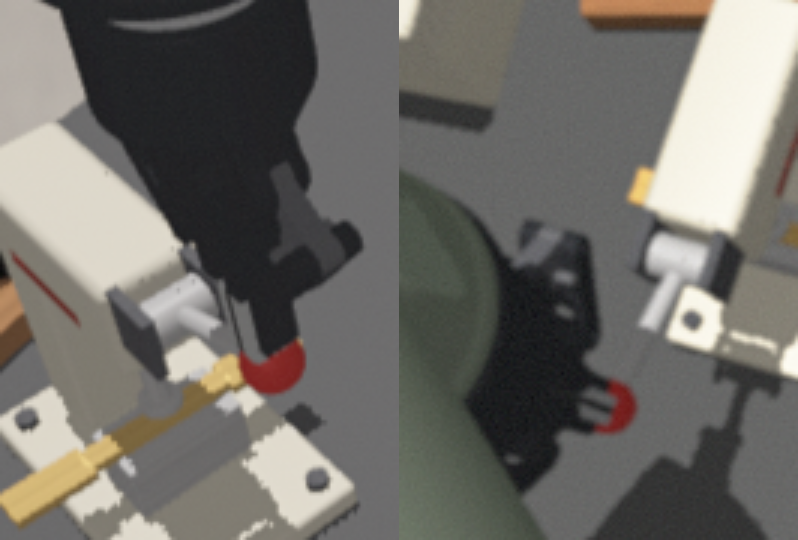

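The knob (crop side (272,368), top (618,405)) has followed under the fingertips to about q 0.7, and the bar hasn't moved. I continue to the stop.

```bash
python3 -m handwheel '[{"dx":0,"dy":-0.1,"dz":0.7,"wx":0,"wy":0,"wz":0,"claw":0},{"dx":0,"dy":-0.1,"dz":0.7,"wx":0,"wy":0,"wz":0,"claw":0},{"dx":0,"dy":0,"dz":0.7,"wx":0,"wy":0,"wz":0,"claw":0},{"dx":0,"dy":0,"dz":0.5,"wx":0,"wy":0,"wz":0,"claw":0}]'
python3 -m handwheel '[{"dx":0,"dy":0,"dz":0.2,"wx":0,"wy":0,"wz":0,"claw":0},{"dx":0,"dy":0,"dz":0,"wx":0,"wy":0,"wz":0,"claw":0}]'
```

```text
clock: 5.8
position: [0.5593, 0.2479, 0.1827]
tool_rot: [-3.141, 0.0, 1.28]
force: [-1.4, 0.3, 1.0]
grip_width: -0.0002
finger_force: 0.7
clock: 6.05
position: [0.5594, 0.2479, 0.1812]
tool_rot: [3.142, 0.0, 1.28]
force: [0.1, -0.3, -0.1]
grip_width: 0.0004
finger_force: 0.0
```

```bash
python3 -m handwheel '[{"dx":0,"dy":0,"dz":0.2,"wx":0,"wy":0,"wz":0,"claw":0},{"dx":0,"dy":0,"dz":0.1,"wx":0,"wy":0,"wz":0,"claw":0}]'
python3 -m handwheel '[{"dx":0,"dy":0,"dz":0.1,"wx":0,"wy":0,"wz":0,"claw":0},{"dx":0,"dy":0,"dz":0.1,"wx":0,"wy":0,"wz":0,"claw":0}]'
```

```text
clock: 6.3
position: [0.5594, 0.2481, 0.1783]
tool_rot: [3.142, -0.0, 1.28]
force: [-1.2, -0.3, 1.8]
grip_width: -0.0002
finger_force: 0.7
clock: 6.55
position: [0.5594, 0.2482, 0.1771]
tool_rot: [3.141, -0.0, 1.28]
force: [-5.9, -3.1, 20.2]
grip_width: 0.0002
finger_force: 10.0
```

The force jumped to 20 N at z = 0.177, so the lever is at its stop. I retreat upward and check.

```bash
python3 -m handwheel '[{"dx":0,"dy":0,"dz":-1,"wx":0,"wy":0,"wz":0,"claw":0},{"dx":0,"dy":0,"dz":-4,"wx":0,"wy":0,"wz":0,"claw":0},{"dx":0,"dy":0,"dz":-5,"wx":0,"wy":0,"wz":0,"claw":0},{"dx":0,"dy":0,"dz":-5,"wx":0,"wy":0,"wz":0,"claw":0},{"dx":0,"dy":0,"dz":-2,"wx":0,"wy":0,"wz":0,"claw":0},{"dx":0,"dy":0,"dz":0,"wx":0,"wy":0,"wz":0,"claw":0},{"dx":0,"dy":0,"dz":0,"wx":0,"wy":0,"wz":0,"claw":0}]'
python3 - <<'E'
from h import *
S=optics.grab_frame("side");T=optics.grab_frame("top")
rel()
print(tri([S,T],[red(S,(189,313),30),red(T,(132,226),30)]))
cv2.imwrite("pics/s4.png",S["frame"])
E
```

```text
clock: 7.42
position: [0.5592, 0.2478, 0.3455]
tool_rot: [-3.141, 0.001, 1.28]
force: [0.0, -0.4, -0.9]
grip_width: -0.0001
finger_force: 0.0
t 7.525 pos [0.55913332 0.24775826 0.34525654] rot [-3.14045629e+00  1.04808956e-03  1.27979949e+00] F [-0.25484267 -0.83563604 -0.42515329] w -2.297641695971849e-06
(array([0.55713013, 0.2477946 , 0.16789384]), np.float64(0.8384179260007727))
```

View pics/s4.png

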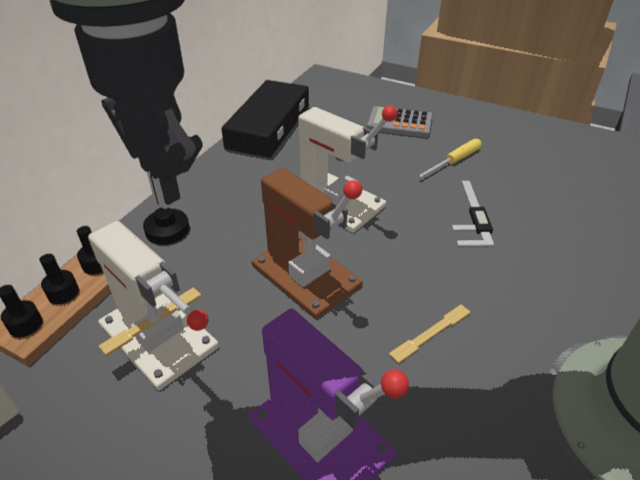

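The loaded stand's lever is level, with its knob at (198,320) and z ≈ 0.168. The bar is unmoved, its ends at (103,347) and (198,295). The empty stand's knob is still raised at (389,114), and the gripper is clear.

```bash
python3 -c "
from workcell import job_done
print(job_done())"
```

```text
the job is handed in; nothing more can be done
None
```

The loaded stand's lever is down at its level stop and clamping the bar, the bar has not visibly moved, the empty stand's lever is still raised, and the job was handed in at about 7.5 s with the arm clear; the hand-in gave no verdict.

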